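# Index the mitre jig's fence one hole over

## Robot

A 7-joint arm with a two-finger parallel gripper is mounted at the origin on a cart in front of the work surface, level with it; the furniture and walls round the work are solid. World frame = base frame: x ahead of the robot, y to its left, z up, the work surface at z = 0. Lengths are in m, angles in degrees, forces in N, time in s.
With the tool pointing down it reaches from about 0.425 to 0.875 m from the base axis. Payload 9.9 kg.
Tool frame: the origin (TCP) lies at the very end of the fingers, on their centre line; the grasp point (between the pads) lies 19 mm behind it; z points along the fingers, y is the line along which they close (so a half turn about z gives the same grasp; the last joint's range is limited). The gripper opens to 85 mm and grips with 20 to 120 N. Pads are 22 mm wide; open, the fingers measure 114 mm over their backs; the gripper's body (76 mm by 85 mm) begins 54 mm behind the grasp point. The pads swing forward as they close: fully open they stand 13 mm farther back than shut.
Start: joints at [-70.749, 32.985, 1.427, 82.34, -0.859, 64.687, -3.237], TCP at [0.275, 0.616, 0.231] pointing down, gripper open.
Joint ranges: [-157.87, 157.87], [-19.46, 123.44], [-87.15, 90], [11.01, 140.99], [-62.26, 242.26], [9.8, 113.94], [-161.44, 161.44]. Speed limits (degrees/s): [127.2, 127.2, 172.46, 172.46, 180, 180, 180].

## Interface

Orientations are given as a 3x3 rotation matrix whose columns are the frame's x, y, z axes.
In Python, from workcell import robot gives the robot as it stands.
- The arm moves only by the shell command python3 -m creep 'ROWS'. ROWS is JSON, a list of rows, each a list of 7 numbers: the turn, a rotation vector about the tool's x, y, z in degrees, then the shift along the tool's x, y, z in units of 25 mm (1.0 is 25 mm), then the gripper command: -1 is shut, 1 is fully open, values between are in proportion. In form: [[wx, wy, wz, x, y, z, grip], ...]. A call has 1 to 8 rows; each row is the pose to reach, as a shift and turn from the pose commanded when the call began, along the tool's axes at that moment; what a row does not reach only later rows make up. A row lasts 1/12 s, in which the tool goes at most 41.7 mm and 7.16 degrees, less where a joint would pass 70% of its speed; a pose out of reach is approached as far as the arm can. A call with a gripper value outside its range is refused whole. The fingers move at their own pace and stop on an object; the grip force is fixed at half the most. Time passes only in rows, so rows that repeat a pose let the fingers close. It gives the time, the measured TCP pose, the force, the opening and the grip force at its end, in the units of the state.
- robot.get_obs(): the state, without advancing time (a new reading comes with each control period).
- robot.grab_frame(name): name is "scene" or "top" or "wrist"; returns a dict with "frame" (420x560x3 uint8, red, green, blue), "K" (3x3 intrinsics, pixels), "eye" and "orientation" of the camera in the world; the wrist camera has in their place "T_tool_cam" (4x4, takes a point from camera to tool coordinates, whose origin is the TCP and whose axes are the flange's). Camera axes: x right, y up, looking along -z (the intrinsics and any distortion apply to the point x, -y, -z); pixel columns grow to the right and rows downward; lengths in m; the calibration is good to about 2 mm. The wrist camera is an equidistant fisheye: a pixel r from the principal point sees the ray r / f radians off the axis. A picture is of the moment at which its call begins: read the wrist's pose just before it. There is no depth.
- robot.close_job(): hands the job in; it is judged then, once.
Trained networks look in the newest picture that a camera, given by its name, has taken for a name from the list of things; names that differ only in an ending like _2 or _b are one class to them, and where a whole thing is asked for, a point or a joint stands for the part that bears it (a point fixed in the world has none). Each returns a list of dicts, best first, with "conf" (0 to 1); they miss things now and then, are a little off and sometimes report something else, mostly with a low value. They report only what shows in the picture. A call takes as long as a camera call.
- robot.cut_out(label, camera): "pixels" (420x560 bool, what is visible of it) and "bbox" ([centre column, centre row, width, height] in pixels, round what is visible of it).
- robot.mark_of(label, camera): "point" ([column, row] in pixels: a listed point, or the origin of a listed thing).
The state is a dict: "time_s": time; "joint_pos": joint angles; "dq": joint speeds; "tau": joint torques, N m; "ee_pos": TCP position; "eef_rot": TCP orientation; "ft_force": force on the tool from outside, world axes, zero at the start; "wrist_torque": the same for the moment, N m; "finger_gap": finger opening in m; "grip_force": force on a finger pad.
Only numpy, scipy, OpenCV 4.12 (cv2) and the standard library are available. Lean on these libraries where they do the work, as an engineer would, in place of code of your own. Each camera call takes 0.05 s, during which the arm holds its last target. There are 200 camera calls.

## Task

Set the mitre jig for the slim wood strip that lies beside it: with the fingers closed, hook the fingertip under the pull ring of the spring index pin, lift the pin out of its hole, swing the fence one hole over towards the side of the jig where the slim strip lies (not the shorter, thicker block), and let the pin drop fully home in that hole. Only hook and push the ring gently, never pinch it, and do not let the pin into a hole farther on or on the block's side. Leave everything else on the bench where it lies and take the hand clear.

Things in the scene. Friction and masses are not known exactly. Their poses are not given: they have to be found in the camera images.
- mitre_jig: Mitre jig screwed to the bench: plywood board 240 mm (x) by 250 mm (y), 12 mm thick, on it a curved aluminium index plate, upper face 22 mm above the bench. Origin: centre of the board's underside; x from its front (ring end, to the robot's left) to its back (pivot end), y away from the robot, z up; yaw -1.0 to -1.5. Five 10.8 mm holes at 0, 15 and 30 degrees to either side, 175 mm from the pivot.
- fence_swing (a joint): Swing of the fence about its pivot, rad; 0 at the start (pin in the middle hole, 0.008 of play), grows as its ring end swings to the jig's +y (away from the robot). Holes at 0, +-0.262 (next) and +-0.524; stops at +-0.60. Needs 1 to 2 N at the ring and stays where it is left. Fence: aluminium bar 22 mm wide, top 53 mm above the bench, from 30 mm behind to 115 mm in front of the pivot.
- index_pull (a joint): Lift of the 8 mm spring index pin with its ring, m: 0 fully home, 0.009 when its tip rides on the plate between holes, 0.010 and more clear, stop at 0.022. Pressed down with 5.6 N at 0, 8.6 N at 0.015. Unless lifted it locks the fence. Let go over a hole (within 3 mm) it snaps in; let go between holes it rides on the plate and snaps in when the fence is pushed over a hole.
- ring_eye (a point): Centre of the rigid pull ring, 89 mm above the bench with pin home, 161 mm from the pivot. Axes: x level along the fence from ring to pivot, y level, z up. Round bar 6 mm thick, 50 mm inside, 62 mm outside; leans back 30 degrees towards the pivot, so its opening faces up and to the jig's front: straight through is (0.87, 0, -0.5). A finger from the front, tilted 45 degrees along x, passes well.
- pivot (a point): Point on the fence's vertical pivot axis, at the jig's x = +85 mm, y = 0, 22 mm above the bench. A star knob on it reaches 76 mm.
- pin_tip (a point): Lower tip of the index pin, on its axis 175 mm from the pivot; 12.5 mm above the bench when home. The ring's lowest point sits on the pin's head, 65 mm above the bench; below it the pin's barrel (21 mm wide, top 58 mm) stands on a flat tongue 30 mm wide, 31 mm high, that joins the fence. Behind the ring, over the tongue, there is free room for a fingertip.
- offcut_walnut: The slim strip: loose strip of dark walnut, 140 mm long (along its y), 34 wide, 22 high, longer, narrower and thinner than the other piece, lying along the near or the far side of the jig, about 160 mm from its middle line (jig y about -160 or +160 mm). Origin: centre of the underside. It shows the side to swing to and stays where it is.
- offcut_maple: The shorter, thicker block: loose offcut of pale maple, 110 mm long (along its y), 50 wide, 32 high, lying beside the jig on the other side. Origin: centre of the underside. Stays where it is.
- tape_measure: Pocket tape measure, 40 x 83 x 66 mm, loose, to the right of the jig, origin centre of underside. Bystander.
- screwdriver: Screwdriver, 200 mm long, 30 mm thick, lying at the near edge of the bench, origin centre of underside. Bystander.
- screw_box: Carton of screws, 55 x 90 x 38 mm, loose, to the right of the jig, origin centre of underside. Bystander.
- marker: Marker pen, 135 mm long, 16 mm thick, lying at the near edge of the bench, origin centre of underside. Bystander.

How it is judged (in metres and radians):
On the way, in this order (a step that is already met when the one before it is completed fails the run):
1. the pin is lifted clear while the fence still stands at the middle hole (value of joint index_pull above 0.0095 m and value of joint fence_swing between -0.06 and 0.06 rad), for 0.1 s.
2. the fence has swung over to the next hole on the slim strip's side (((y of offcut_walnut in the frame of mitre_jig above 0.05 m and value of joint fence_swing between 0.2268 and 0.2968 rad) or (y of offcut_walnut in the frame of mitre_jig below -0.05 m and value of joint fence_swing between -0.2968 and -0.2268 rad))), for 0.2 s.
At the end, for the whole second after the job is handed in: The fence stands in the first hole from the middle on the slim strip's side (within 0.02 rad of 0.262), the pin is fully home (within 2 mm), fence at rest; every bystander within 20 mm of where it lay (((y of offcut_walnut in the frame of mitre_jig above 0.05 m and value of joint fence_swing between 0.2418 and 0.2818 rad) or (y of offcut_walnut in the frame of mitre_jig below -0.05 m and value of joint fence_swing between -0.2818 and -0.2418 rad)) and value of joint index_pull below 0.002 m and velocity of joint fence_swing between -0.02 and 0.02 rad/s and not (distance of tape_measure from where it was at the start of the episode above 0.02 m) and not (distance of screwdriver from where it was at the start of the episode above 0.02 m) and not (distance of screw_box from where it was at the start of the episode above 0.02 m) and not (distance of marker from where it was at the start of the episode above 0.02 m) and not (distance of offcut_walnut from where it was at the start of the episode above 0.02 m) and not (distance of offcut_maple from where it was at the start of the episode above 0.02 m)); the robot touches nothing.
It fails at once if the pin drops into a wrong hole: two holes over, or on the other side (value of joint index_pull below 0.004 m and (value of joint fence_swing above 0.45 rad or value of joint fence_swing below -0.45 rad or (y of offcut_walnut in the frame of mitre_jig above 0.05 m and value of joint fence_swing below -0.15 rad) or (y of offcut_walnut in the frame of mitre_jig below -0.05 m and value of joint fence_swing above 0.15 rad))).
It fails at once if the ring is pinched or wrenched: more than 34 N between fingers and pull ring (contact force between the fingers and index_pull above 34 N).
It fails at once if a bystander is lifted, carried or pushed more than 20 mm (distance of any of tape_measure, screwdriver, screw_box, marker, offcut_walnut, offcut_maple from where it was at the start of the episode above 0.02 m).
It also fails if it takes over 56 s, if anything falls off the work surface, if the arm or the gripper's body presses on something with over 40 N, if the wrist force passes 120 N, or if a joint passes its speed limit or range.

## Working session

There is one attempt and no reset: what is moved stays moved. The work goes in short steps, Python scripts to look and compute and a shell command to move; the robot and the scene stay as the last step left them, time stands still between calls to the robot, and variables do not carry over. Pictures are saved under pics/ and viewed, at most 10 in all, crops included, and the job is handed in when it is done.

```bash
mkdir -p pics; cat > h.py <<'E'
import numpy as np, cv2
from workcell import robot
from scipy.optimize import least_squares
def ray(f,uv):
    K=f["K"]; d=np.array([(uv[0]-K[0][2])/K[0][0],-(uv[1]-K[1][2])/K[1][1],-1.0])
    R=np.array(f["orientation"]); 
    if R.shape!=(3,3):
        raise ValueError(R)
    d=R@d; return np.array(f["eye"]),d/np.linalg.norm(d)
def atz(f,uv,z):
    e,d=ray(f,uv); return e+d*(z-e[2])/d[2]
def tri(rs):
    A=sum(np.eye(3)-np.outer(d,d) for e,d in rs); b=sum((np.eye(3)-np.outer(d,d))@e for e,d in rs)
    return np.linalg.solve(A,b)
E
cat > a.py <<'E'
from h import *
np.set_printoptions(precision=4,suppress=True)
F={c:robot.grab_frame(c) for c in("scene","top")}
for c in F: cv2.imwrite(f"pics/{c}0.png",F[c]["frame"][:,:,::-1]); print(c,{k:v for k,v in F[c].items() if k in("K","eye")})
for l in ["mitre_jig","pivot","ring_eye","pin_tip","offcut_walnut","offcut_maple","tape_measure","screw_box","screwdriver","marker"]:
    rs=[]
    for c in F:
        m=robot.mark_of(l,c)
        if m:
            u=m[0]["point"]; rs.append(ray(F[c],u)); print(l,c,np.array(u),round(m[0]["conf"],2), atz(F[c],u,{"pivot":.022,"ring_eye":.089,"pin_tip":.0125}.get(l,0)))
    if len(rs)==2: print("   tri",tri(rs))
o=robot.get_obs(); print(o["time_s"],o["ee_pos"],o["eef_rot"],o["finger_gap"])
E
python3 a.py
```

```text
scene {'K': array([[439.1998,   0.    , 278.3045],
       [  0.    , 439.1998, 204.1002],
       [  0.    ,   0.    ,   1.    ]]), 'eye': array([0.2535, 0.5845, 0.5569])}
top {'K': array([[416.0074,   0.    , 276.0129],
       [  0.    , 416.0074, 204.5087],
       [  0.    ,   0.    ,   1.    ]]), 'eye': array([ 0.408 , -0.0668,  0.926 ])}
mitre_jig scene [260.  243.4] 0.77 [ 0.6009 -0.0431  0.    ]
mitre_jig top [257.6 197.5] 0.79 [ 0.5935 -0.0439  0.    ]
   tri [ 0.5968 -0.0427  0.0007]
pivot scene [262.  214.6] 0.8 [ 0.6316 -0.1096  0.022 ]
pivot top [291.3 174.7] 0.56 [ 0.6411 -0.1198  0.022 ]
   tri [ 0.6408 -0.1212  0.013 ]
ring_eye scene [265.2 232. ] 0.56 [0.5528 0.0238 0.089 ]
ring_eye top [220.6 207.2] 0.53 [0.5557 0.0292 0.089 ]
   tri [0.553  0.028  0.0924]
pin_tip top [288.6 177.7] 0.28 [ 0.6365 -0.1142  0.0125]
offcut_walnut scene [339.6 240.4] 0.66 [ 0.4581 -0.1275  0.    ]
offcut_walnut top [292.9 257.2] 0.66 [ 0.4586 -0.1223  0.    ]
   tri [ 0.4576 -0.1223  0.0039]
offcut_maple scene [186. 238.] 0.77 [0.747  0.0111 0.    ]
tape_measure scene [332.1 203.9] 0.87 [ 0.5217 -0.2531  0.    ]
screwdriver scene [366.9 297.4] 0.84 [0.359  0.0073 0.    ]
screwdriver top [233.1 302.7] 0.74 [0.3613 0.0085 0.    ]
   tri [0.3601 0.0082 0.0006]
marker scene [391. 237.] 0.85 [ 0.3654 -0.1881  0.    ]
marker top [321.7 302.9] 0.64 [ 0.3596 -0.1837  0.    ]
   tri [ 0.3622 -0.1827  0.0045]
1.1 [0.2751 0.6164 0.2313] [[-0.9132  0.4076 -0.    ]
 [ 0.4076  0.9132 -0.    ]
 [ 0.     -0.     -1.    ]] 0.08566410133428469
```

View pics/scene0.png

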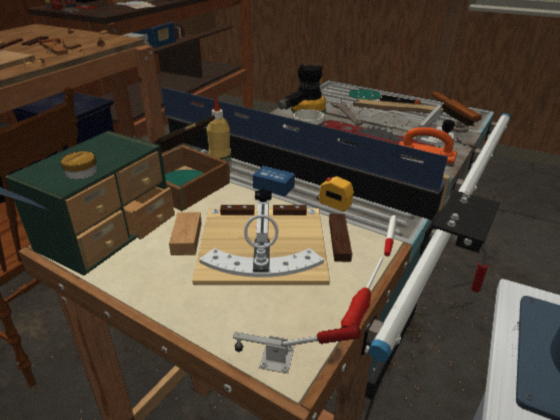

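View pics/top0.png

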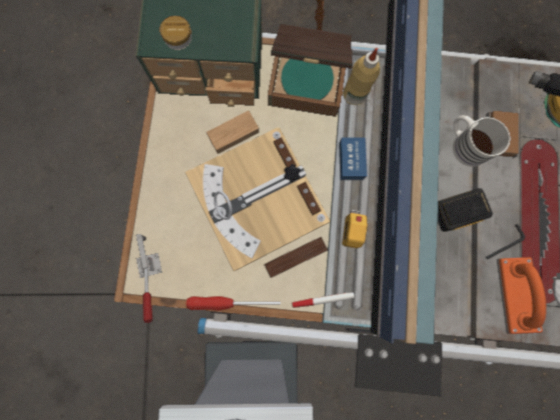

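The scene view shows the ring at about (262,232), with the dark walnut strip on the right at (340,240). In the top view the walnut is at (296,257), on the near (robot) side, which is jig y ≈ -0.16. The fence therefore has to swing to -0.262. The maple block is on the far side, at (233,131) in the top view.

```bash
cat >> h.py <<'E'
from scipy.spatial.transform import Rotation as Rn
def row(Rt,pt,o=None):
    o=o or robot.get_obs(); R=np.array(o["eef_rot"]); p=np.array(o["ee_pos"])
    return np.round(np.r_[Rn.from_matrix(R.T@Rt).as_rotvec(degrees=True),R.T@(np.array(pt)-p)/.025],2)
def tool(yaw,tilt):  # tool y along jig y, z tilted 'tilt' from down toward fence x
    fx=np.array([np.cos(yaw),np.sin(yaw),0]); y=np.array([-np.sin(yaw),np.cos(yaw),0])
    t=np.radians(tilt); z=np.sin(t)*fx-np.cos(t)*np.array([0,0,1]); return np.c_[np.cross(y,z),y,z],fx,y
def proj(f,P):
    q=(np.atleast_2d(P)-f["eye"])@np.array(f["orientation"]); K=f["K"]
    return np.c_[K[0][0]*q[:,0]/-q[:,2]+K[0][2],-K[1][1]*q[:,1]/-q[:,2]+K[1][2]]
def ringpts(c,yaw,r=.031,n=60):
    a=np.linspace(0,2*np.pi,n); fx=np.array([np.cos(yaw),np.sin(yaw),0]); y=np.array([-np.sin(yaw),np.cos(yaw),0])
    up=.5*fx+np.array([0,0,.866]); return c+r*(np.cos(a)[:,None]*y+np.sin(a)[:,None]*up)
E
cat > b.py <<'E'
from h import *
np.set_printoptions(precision=4,suppress=True)
F={c:robot.grab_frame(c) for c in("scene","top")}
for c in F:
    f=F[c]["frame"][:,:,::-1]
    for l in("ring_eye","index_pull"):
        m=robot.cut_out(l,c)
        if m: print(c,l,m[0]["conf"],m[0]["bbox"])
vis=[]
yaw=-1.05; fx=np.array([np.cos(yaw),np.sin(yaw),0])
for c,(u,v) in (("scene",(262,234)),("top",(221,208))):
    f=F[c]["frame"][:,:,::-1].copy()
    S=5; P=int(u)-40,int(v)-35; g=cv2.resize(f[P[1]:P[1]+70,P[0]:P[0]+80],None,fx=S,fy=S,interpolation=cv2.INTER_CUBIC)
    for cen,col in (((.553,.028,.090),(0,0,255)),((.559,.022,.089),(0,255,0))):
        q=proj(F[c],ringpts(np.array(cen),yaw,.028)); cv2.polylines(g,[((q-P+.5)*S).astype(int)],True,col,1)
    vis.append(g)
cv2.imwrite("pics/ring.png",np.hstack(vis))
R,fx,y=tool(yaw,45); c=np.array([.556,.025,.089])
print("pre",row(R,c+.0045*fx+[0,0,.008]-.08*R[:,2]), c+.0045*fx+[0,0,.008]-.08*R[:,2])
E
python3 b.py
```

```text
scene ring_eye 0.63 [261.4, 233.1, 31.9, 34.3]
scene index_pull 0.75 [261.1, 235.4, 36.3, 33.2]
top ring_eye 0.54 [223.3, 205.9, 18.5, 29.1]
top index_pull 0.71 [221.8, 205.4, 14.7, 27.2]
pre [ 14.17 -43.47  34.21 -18.22 -15.79   3.11] [0.5301 0.0702 0.1536]
```

View pics/ring.png

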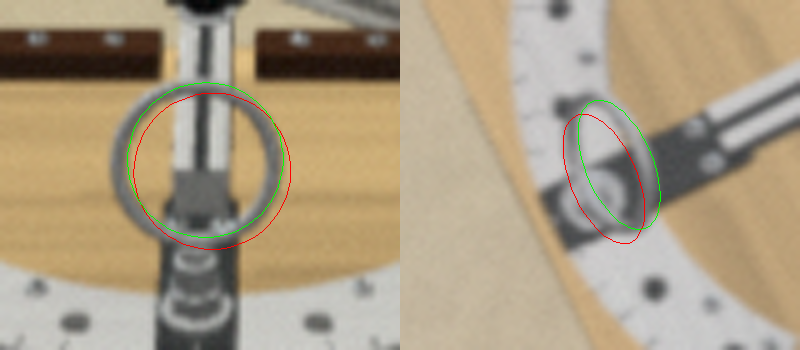

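The crop, with the green model ring at (.559,.022), matches the picture to about 2 px. In the scene view the real ring sits about 3.5 mm farther towards jig +y, so I use (.561,.024,.089). Next I move to the pre-approach pose.

```bash
python3 -m creep '[[14,-43.4,34.2,-18.2,-15.8,2,-1],[14,-43.4,34.2,-18.2,-15.8,2,-1],[14,-43.4,34.2,-18.2,-15.8,2,-1],[14,-43.4,34.2,-18.2,-15.8,2,-1],[14,-43.4,34.2,-18.2,-15.8,2,-1],[14,-43.4,34.2,-18.2,-15.8,2,-1],[14,-43.4,34.2,-18.2,-15.8,2,-1],[14,-43.4,34.2,-18.2,-15.8,2,-1]]'
cat > p.py <<'E'
import sys
from h import *
np.set_printoptions(precision=4,suppress=True)
yaw=-1.05; c=np.array([.561,.024,.089]); R,fx,y=tool(yaw,45)
a=float(sys.argv[1])  # along tool z from the axis point
t=c+.0045*fx+[0,0,.008]+a*R[:,2]
o=robot.get_obs(); print(o["time_s"],o["ee_pos"],o["joint_pos"],o["ft_force"],o["finger_gap"]); print("target",t,"row",row(R,t,o))
E
python3 p.py -.08
```

```text
time_s: 2.07
ee_pos: [0.4155, 0.3147, 0.2042]
eef_rot: [[-0.349, 0.867, 0.355], [0.614, 0.498, -0.612], [-0.708, 0.005, -0.706]]
ft_force: [0.6, -0.1, -1.7]
finger_gap: -0.0001
grip_force: 0.0
2.0667 [0.4155 0.3147 0.2042] [-82.9197  38.4154  27.3854 102.409   24.3862  67.4195 -42.2251] [ 0.6338 -0.0891 -1.7487] -0.00011634196885228887
target [0.5351 0.0692 0.1536] row [ 0.19  0.06 -0.19 -6.27 -0.75  9.14]
```

```bash
python3 -m creep '[[0.2,0,-0.2,-6.3,-0.75,9.1,-1],[0.2,0,-0.2,-6.3,-0.75,9.1,-1],[0.2,0,-0.2,-6.3,-0.75,9.1,-1],[0.2,0,-0.2,-6.3,-0.75,9.1,-1],[0.2,0,-0.2,-6.3,-0.75,9.1,-1],[0.2,0,-0.2,-6.3,-0.75,9.1,-1],[0.2,0,-0.2,-6.3,-0.75,9.1,-1],[0.2,0,-0.2,-6.3,-0.75,9.1,-1]]'
python3 p.py -.08
cat > w.py <<'E'
import sys
from h import *
np.set_printoptions(precision=4,suppress=True)
o=robot.get_obs(); w=robot.grab_frame("wrist"); s=robot.grab_frame("scene")
T=np.array(w["T_tool_cam"]); K=np.array(w["K"]); R=np.array(o["eef_rot"]); p=np.array(o["ee_pos"])
def wproj(P):
    q=((np.atleast_2d(P)-p)@R-T[:3,3])@T[:3,:3]; q=q*[1,-1,-1]
    th=np.arctan2(np.hypot(q[:,0],q[:,1]),q[:,2]); ph=np.arctan2(q[:,1],q[:,0])
    return np.c_[K[0][0]*th*np.cos(ph)+K[0][2],K[1][1]*th*np.sin(ph)+K[1][2]]
g=w["frame"][:,:,::-1].copy(); h=s["frame"][:,:,::-1].copy()
yaw=-1.05+float(sys.argv[2]); piv=np.array([.561,.024,.089])+.161*np.array([np.cos(-1.05),np.sin(-1.05),0])
c=piv-.161*np.array([np.cos(yaw),np.sin(yaw),0])+[0,0,float(sys.argv[3])]
for r in (.025,.031):
    cv2.polylines(g,[wproj(ringpts(c,yaw,r)).astype(int)],True,(0,255,0),1)
H=cv2.resize(h[160:300,190:350],None,fx=3,fy=3,interpolation=cv2.INTER_CUBIC)
G=cv2.resize(g,(560,420))
out=np.zeros((420,1040,3),np.uint8); out[:,:560]=G; out[:,560:]=H; out=cv2.resize(out,(800,323))
cv2.imwrite("pics/%s.png"%sys.argv[1],out)
for l in("ring_eye","pivot"): 
    m=robot.mark_of(l,"wrist"); print(l,m and (m[0]["point"],m[0]["conf"]),wproj(c if l=="ring_eye" else piv-[0,0,.067]))
m=robot.cut_out("index_pull","wrist"); print(m and (m[0]["bbox"],m[0]["conf"]),"model ring",wproj(ringpts(c,yaw)).min(0),wproj(ringpts(c,yaw)).max(0))
E
python3 w.py w1 0 0
```

```text
time_s: 2.73
ee_pos: [0.5352, 0.0633, 0.1543]
eef_rot: [[-0.35, 0.871, 0.345], [0.614, 0.491, -0.618], [-0.708, -0.004, -0.706]]
ft_force: [-1.7, -0.4, 1.3]
finger_gap: -0.0002
grip_force: 0.0
2.7333 [0.5352 0.0633 0.1543] [-63.0463  38.6775  35.4835 120.7828  41.3856  37.3416 -39.5105] [-1.6809 -0.3698  1.2556] -0.00019176169255123282
target [0.5351 0.0692 0.1536] row [-0.45  0.05 -0.12  0.17  0.11 -0.13]
ring_eye [] [[288.4414 199.4806]]
pivot ([278.4, 221.6], 0.91) [[286.9258 219.9732]]
([289.5, 195.6, 90.3, 94.7], 0.7) model ring [244.6573 155.8186] [332.1587 243.3333]
```

View pics/w1.png

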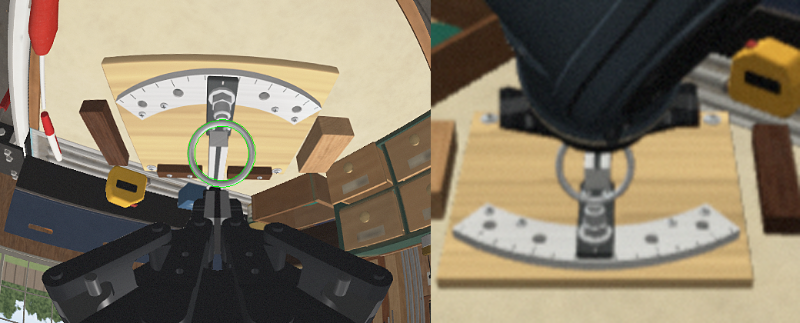

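The wrist view shows the model ring lying on the real ring at about (222,153), so the position holds. The walnut is on the left there, which is jig -y. Next I recheck the settled pose and insert.

```bash
python3 p.py -.02;python3 p.py .022 | tail -1
```

```text
2.9833 [0.5351 0.0719 0.1535] [-63.5128  38.6253  35.0936 120.5319  41.1975  37.5205 -39.5223] [-0.4819  0.3539 -0.2233] 0.0003324103431614689
target [0.5562 0.0324 0.1111] row [ 0.05 -0.17  0.23 -0.08 -0.06  2.46]
target [0.571  0.0066 0.0814] row [ 0.05 -0.17  0.23 -0.08 -0.06  4.14]
```

```bash
python3 -m creep '[[0,0,0,-0.1,-0.05,0.4,-1],[0,0,0,-0.1,-0.05,0.8,-1],[0,0,0,-0.1,-0.05,1.2,-1],[0,0,0,-0.1,-0.05,1.6,-1],[0,0,0,-0.1,-0.05,2,-1],[0,0,0,-0.1,-0.05,2.3,-1],[0,0,0,-0.1,-0.05,2.5,-1],[0,0,0,-0.1,-0.05,2.5,-1]]' && python3 -m creep '[[0,0,0,0,0,0.3,-1],[0,0,0,0,0,0.6,-1],[0,0,0,0,0,0.9,-1],[0,0,0,0,0,1.2,-1],[0,0,0,0,0,1.5,-1],[0,0,0,0,0,1.6,-1],[0,0,0,0,0,1.6,-1],[0,0,0,0,0,1.6,-1]]'; python3 p.py .022; python3 w.py w2 0 0
```

```text
time_s: 3.65
ee_pos: [0.5566, 0.0298, 0.1107]
eef_rot: [[-0.356, 0.867, 0.35], [0.613, 0.499, -0.613], [-0.706, -0.004, -0.708]]
ft_force: [0.3, 0.6, 0.3]
finger_gap: 0.0
grip_force: 0.0
time_s: 4.32
ee_pos: [0.5706, 0.0049, 0.0827]
eef_rot: [[-0.355, 0.867, 0.35], [0.613, 0.498, -0.613], [-0.706, -0.003, -0.708]]
ft_force: [-0.7, -0.2, 0.1]
finger_gap: 0.0002
grip_force: 0.0
4.3167 [0.5706 0.0049 0.0827] [-57.0023  48.8356  39.9672 123.3659  49.3225  21.2683 -45.6034] [-0.696  -0.1639  0.0976] 0.00017878954018027732
target [0.571  0.0066 0.0814] row [-0.1  -0.1   0.17  0.07  0.05 -0.  ]
ring_eye [] [[287.1717 262.6548]]
pivot [] [[284.5006 254.2783]]
([286.0, 234.9, 149.8, 123.9], 0.63) model ring [213.8216 188.0661] [360.0775 331.7178]
```

View pics/w2.png

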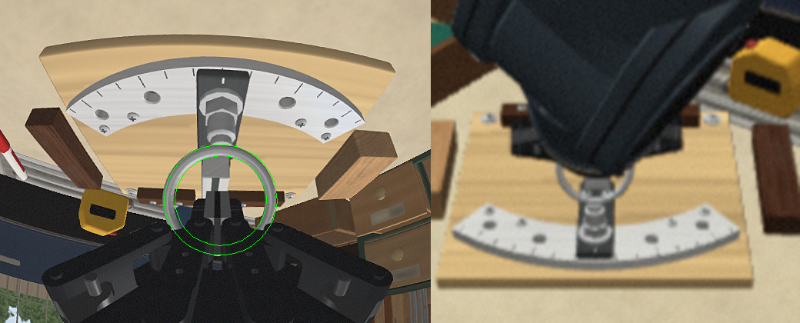

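The finger is through the ring and centred sideways, with the ring spanning columns 163 to 275 and the fingers near 219. Now I lift gently.

```bash
python3 -m creep '[[0,0,0,-0.04,0,-0.04,-1],[0,0,0,-0.08,0,-0.08,-1],[0,0,0,-0.12,0,-0.12,-1],[0,0,0,-0.16,0,-0.16,-1],[0,0,0,-0.2,0,-0.2,-1],[0,0,0,-0.24,0,-0.24,-1],[0,0,0,-0.28,0,-0.28,-1],[0,0,0,-0.28,0,-0.28,-1]]'
```

```text
time_s: 5.23
ee_pos: [0.5707, 0.0058, 0.0926]
eef_rot: [[-0.356, 0.866, 0.351], [0.614, 0.499, -0.612], [-0.705, -0.002, -0.709]]
ft_force: [-1.7, 4.3, -6.9]
finger_gap: 0.0001
grip_force: 4.0
```

```bash
python3 -m creep '[[0,0,0,-0.03,0,-0.03,-1],[0,0,0,-0.06,0,-0.06,-1],[0,0,0,-0.09,0,-0.09,-1],[0,0,0,-0.12,0,-0.12,-1],[0,0,0,-0.12,0,-0.12,-1],[0,0,0,-0.12,0,-0.12,-1]]'; python3 w.py w3 0 0.012
```

```text
time_s: 5.73
ee_pos: [0.5707, 0.0057, 0.0967]
eef_rot: [[-0.356, 0.866, 0.35], [0.613, 0.499, -0.612], [-0.705, -0.003, -0.709]]
ft_force: [-0.9, 5.3, -7.7]
finger_gap: -0.0
grip_force: 4.5
ring_eye [] [[286.0462 258.538 ]]
pivot [] [[283.8163 241.2375]]
([286.8, 222.6, 148.6, 144.8], 0.87) model ring [213.4468 184.7078] [358.2887 327.3508]
```

View pics/w3.png

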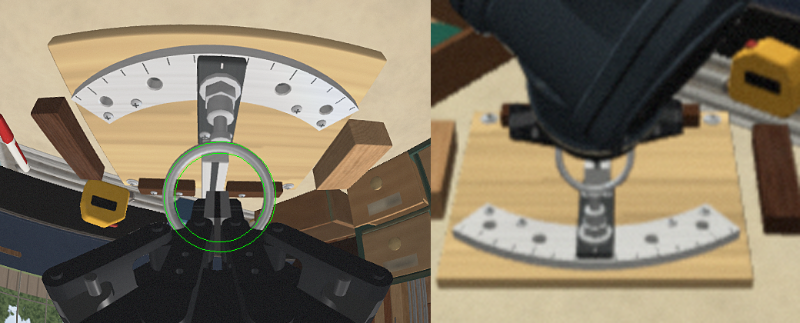

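The finger is lifting the ring and the pin shaft is showing above the barrel at about (218,130). The force slope suggests a lift of about 10.5 mm, so I go 3.5 mm higher.

```bash
python3 -m creep '[[0,0,0,-0.04,0,-0.04,-1],[0,0,0,-0.08,0,-0.08,-1],[0,0,0,-0.1,0,-0.1,-1],[0,0,0,-0.1,0,-0.1,-1],[0,0,0,-0.1,0,-0.1,-1]]'
python3 - <<'E'
from h import *
np.set_printoptions(precision=3,suppress=True)
o=robot.get_obs();R=np.array(o["eef_rot"]);p=np.array(o["ee_pos"]);print(p,o["joint_pos"],o["ft_force"])
yaw=-1.07; piv=np.array([.561,.024,0])+.161*np.array([np.cos(yaw),np.sin(yaw),0]); piv[2]=p[2]
for a in (.05,.1,.15,.2,.24,.262):
    Q=Rn.from_rotvec([0,0,-a]).as_matrix(); print(a, row(Q@R,piv+Q@(p-piv),o))
E
```

```text
time_s: 6.4
ee_pos: [0.5707, 0.0056, 0.1003]
eef_rot: [[-0.356, 0.867, 0.35], [0.613, 0.499, -0.612], [-0.705, -0.003, -0.709]]
ft_force: [-1.2, 5.0, -8.5]
finger_gap: 0.0002
grip_force: 4.8
[0.571 0.006 0.1  ] [-56.769  46.266  39.21  122.923  48.596  23.808 -43.555] [-1.208  4.969 -8.504]
0.05 [ 2.02  0.01  2.03 -0.01  0.28  0.01]
0.1 [ 4.04  0.02  4.06 -0.03  0.56  0.03]
0.15 [ 6.06  0.02  6.09 -0.06  0.84  0.05]
0.2 [ 8.08  0.03  8.13 -0.1   1.11  0.09]
0.24 [ 9.7   0.04  9.75 -0.13  1.33  0.13]
0.262 [10.58  0.04 10.64 -0.16  1.45  0.15]
```

```bash
python3 -m creep '[[-1.2,0,-1.2,0,-0.17,0,-1],[-2.4,0,-2.4,-0.02,-0.34,0.01,-1],[-3.6,0,-3.6,-0.03,-0.5,0.02,-1],[-4.9,0,-4.9,-0.04,-0.67,0.03,-1],[-6.1,0,-6.1,-0.06,-0.84,0.05,-1],[-7.1,0,-7.1,-0.08,-0.97,0.07,-1],[-8.1,0,-8.1,-0.1,-1.11,0.09,-1],[-8.1,0,-8.1,-0.1,-1.11,0.09,-1]]'; python3 w.py w4 0.2 0.014
```

```text
time_s: 7.07
ee_pos: [0.5471, -0.0098, 0.0991]
eef_rot: [[-0.475, 0.747, 0.465], [0.53, 0.665, -0.527], [-0.703, -0.005, -0.712]]
ft_force: [-6.3, 6.8, -8.7]
finger_gap: -0.0
grip_force: 6.3
ring_eye [] [[286.2562 258.7909]]
pivot [] [[283.3731 240.2539]]
([284.6, 221.3, 144.9, 155.2], 0.76) model ring [214.4225 185.8139] [357.642 326.936]
```

View pics/w4.png

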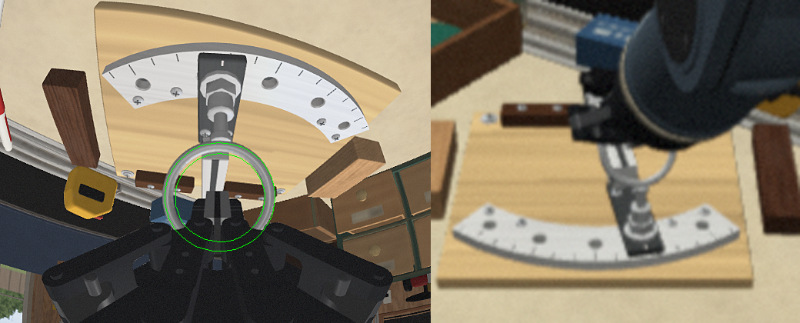

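The fence has swung about 0.2 rad towards the walnut, and the ring is still centred on the finger. Next I finish the swing to 0.262.

```bash
python3 -m creep '[[-0.8,0,-0.8,0,-0.1,0,-1],[-1.6,0,-1.6,0,-0.21,0,-1],[-2.3,0,-2.3,-0.01,-0.31,0.01,-1],[-2.3,0,-2.3,-0.01,-0.31,0.01,-1],[-2.3,0,-2.3,-0.01,-0.31,0.01,-1],[-2.3,0,-2.3,-0.01,-0.31,0.01,-1]]'
cat > ang.py <<'E'
from h import *
o=robot.get_obs();R=np.array(o["eef_rot"]);p=np.array(o["ee_pos"]);print(o["time_s"],p,o["ft_force"],o["joint_pos"][5])
p0=np.array([.5707,.0056]); 
for yaw in(-1.05,-1.07,-1.09):
    q=np.array([.561,.024])+.161*np.array([np.cos(yaw),np.sin(yaw)]); v0=p0-q; v=p[:2]-q
    print(yaw,"pos angle",np.arctan2(v0[0]*v[1]-v0[1]*v[0],v0@v),"radii",np.hypot(*v0),np.hypot(*v))
print("rot",np.arctan2(R[1,1],R[0,1])-np.arctan2(.499,.867))
E
python3 ang.py
```

```text
time_s: 7.82
ee_pos: [0.5404, -0.0159, 0.0991]
eef_rot: [[-0.504, 0.711, 0.491], [0.504, 0.704, -0.501], [-0.701, -0.005, -0.713]]
ft_force: [-10.7, 10.6, -8.5]
finger_gap: -0.0002
grip_force: 8.1
7.8167 [ 0.54035153 -0.01590133  0.09906352] [-10.67746387  10.6361173   -8.46676894] 20.617800993921026
-1.05 pos angle 0.2643200570912924 radii 0.14021493309207672 0.14178461869206127
-1.07 pos angle 0.2653234673496126 radii 0.1402026834098608 0.1409299715005509
-1.09 pos angle 0.2661828271092125 radii 0.1401999859571012 0.1400816433950738
rot 0.2583142473013075
```

```bash
python3 -m creep '[[0,0,0,0.04,0,0.04,-1],[0,0,0,0.08,0,0.08,-1],[0,0,0,0.12,0,0.12,-1],[0,0,0,0.16,0,0.16,-1],[0,0,0,0.2,0,0.2,-1],[0,0,0,0.2,0,0.2,-1]]'; python3 ang.py|head -2;python3 w.py w5 0.262 0.007
```

```text
time_s: 8.32
ee_pos: [0.5404, -0.0159, 0.0919]
eef_rot: [[-0.504, 0.71, 0.491], [0.504, 0.704, -0.501], [-0.701, -0.005, -0.713]]
ft_force: [-10.6, 11.1, -6.4]
finger_gap: 0.0002
grip_force: 7.8
8.3167 [ 0.54038952 -0.01594161  0.09192288] [-10.57549955  11.1448621   -6.41608486] 21.819329087499035
-1.05 pos angle 0.26433345209723813 radii 0.14021493309207672 0.1417292814691194
ring_eye [] [[286.5659 259.3037]]
pivot [] [[284.9213 247.3733]]
([285.8, 227.8, 149.0, 142.8], 0.92) model ring [214.8403 186.3603] [358.0466 327.4318]
```

View pics/w5.png

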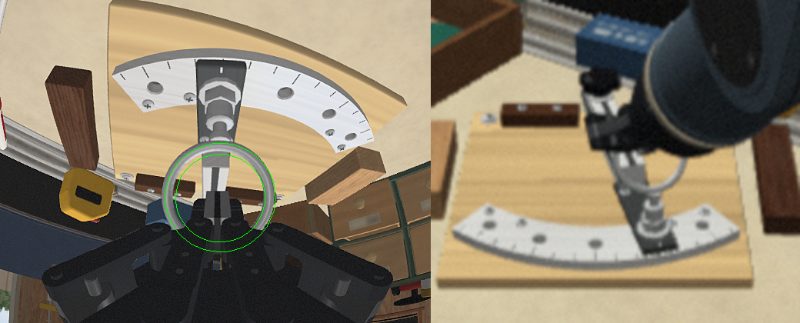

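The downward force is still 6.4 N, which fits a lift of about 5 mm. The ring has followed below the 9 mm riding height, so the pin is in the hole. I lower the rest of the way.

```bash
python3 -m creep '[[0,0,0,0.04,0,0.04,-1],[0,0,0,0.08,0,0.08,-1],[0,0,0,0.12,0,0.12,-1],[0,0,0,0.16,0,0.16,-1],[0,0,0,0.2,0,0.2,-1],[0,0,0,0.24,0,0.24,-1],[0,0,0,0.26,0,0.26,-1],[0,0,0,0.26,0,0.26,-1]]'; python3 ang.py|head -1
```

```text
time_s: 9.23
ee_pos: [0.5415, -0.0166, 0.0839]
eef_rot: [[-0.502, 0.711, 0.493], [0.503, 0.703, -0.502], [-0.704, -0.004, -0.711]]
ft_force: [-8.2, 8.8, -4.7]
finger_gap: 0.0001
grip_force: 5.5
9.2333 [ 0.54152831 -0.01660757  0.08386499] [-8.21207329  8.7577425  -4.67461224] 23.383201336153874
```

```bash
python3 -m creep '[[0,0,0,0.04,0,0.04,-1],[0,0,0,0.08,0,0.08,-1],[0,0,0,0.12,0,0.12,-1],[0,0,0,0.14,0,0.14,-1],[0,0,0,0.14,0,0.14,-1]]'; python3 ang.py|head -1
```

```text
time_s: 9.65
ee_pos: [0.5432, -0.0181, 0.0804]
eef_rot: [[-0.497, 0.713, 0.495], [0.503, 0.702, -0.505], [-0.707, -0.002, -0.707]]
ft_force: [-0.0, 1.0, 0.1]
finger_gap: -0.0001
grip_force: 0.2
9.65 [ 0.54320457 -0.01805711  0.08036851] [-0.01627884  0.95152141  0.0545993 ] 24.281951540799895
```

The contact force is gone, so I retract along the finger axis.

```bash
python3 -m creep '[[0,0,0,0.05,0,-0.3,-1],[0,0,0,0.05,0,-0.6,-1],[0,0,0,0.05,0,-1,-1],[0,0,0,0.05,0,-1.4,-1],[0,0,0,0.05,0,-1.9,-1],[0,0,0,0.05,0,-2.4,-1],[0,0,0,0.05,0,-3,-1],[0,0,0,0.05,0,-3.6,-1]]' | head -6; python3 -m creep '[[0,0,0,0,0,-0.8,-1],[0,0,0,0,0,-1.6,-1],[0,0,0,0,0,-2.4,-1],[0,0,0,0,0,-3.2,-1],[0,0,0,0,0,-4,-1],[0,0,0,0,0,-5,-1],[0,0,0,0,0,-5,-1],[0,0,0,0,0,-5,-1]]'; python3 w.py w6 0.262 0
```

```text
time_s: 10.32
ee_pos: [0.4977, 0.0285, 0.1436]
eef_rot: [[-0.497, 0.713, 0.495], [0.504, 0.702, -0.504], [-0.706, -0.001, -0.708]]
ft_force: [-0.5, -0.4, 0.1]
finger_gap: 0.0001
grip_force: 0.0
time_s: 10.98
ee_pos: [0.4361, 0.0921, 0.2316]
eef_rot: [[-0.499, 0.711, 0.495], [0.505, 0.703, -0.501], [-0.705, -0.0, -0.71]]
ft_force: [0.4, 0.0, 0.1]
finger_gap: 0.0006
grip_force: 0.0
ring_eye [] [[282.4385 178.4094]]
pivot ([277.6, 206.2], 0.91) [[282.7511 202.0102]]
([283.8, 175.0, 59.1, 63.0], 0.69) model ring [253.0275 149.3438] [311.8995 207.9306]
```

View pics/w6.png

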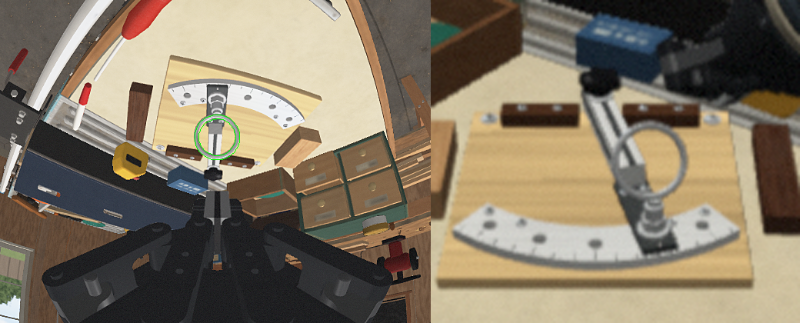

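The hand is clear. The real ring lies on the model for "home at 0.262" (wrist view, about (217,137)). The tongue stands one hole over on the walnut side, and nothing else has moved.

```bash
python3 -c "
from workcell import robot
print(robot.close_job())"
```

```text
the job is handed in; nothing more can be done
None
```

The fence now stands in the first hole on the slim walnut strip's side. By the last pictures and forces the pin is fully home, nothing else has moved and the hand is clear; the job is handed in, with no verdict returned.

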